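Proof-load a tea bowl with the coaxial coarse and fine knobs of a force test stand

ROBOT

A 6-joint arm with a two-finger parallel gripper is mounted at the origin on the work surface. World frame = base frame: x ahead of the robot, y to its left, z up, the work surface at z = 0. Lengths are in m, angles in rad, forces in N, time in s.
With the tool pointing down it reaches from about 0.35 to 0.975 m from the base axis. Payload 7.1 kg.
Tool frame: the origin (TCP) lies midway between the tips of the shut fingers; the grasp point (between the pads) lies 19 mm behind it; z points along the fingers, x is the direction in which the jaws open and shut, and the axes are right-handed (so a half turn about z gives the same grasp; the last joint's range is limited). The gripper opens to 88 mm and grips with 3 to 60 N. Pads are 20 mm wide; open, the fingers measure 115 mm over their backs; the gripper's body (75 mm by 178 mm) begins 61 mm behind the grasp point.
Start: joints at [1.199, 0.423, 1.63, -0, 1.089, -0.019], TCP at [0.216, 0.587, 0.223] pointing down, gripper open.
Joint ranges: [-3, 3], [-0.9, 2.11], [0.09, 2.58], [-1.31, 4.45], [0.11, 2.69], [-2.54, 2.54]. Speed limits (rad/s): [2.39, 2.39, 3.01, 3.14, 3.14, 3.14].

INTERFACE

Orientations are given as a unit quaternion [w, x, y, z].
In Python, from station import move_pose, movel, movej, command_gripper, wait, inverse_kinematics, read_camera, camera_info, MotionError, job_done, get_time, get_joint_pos, get_qvel, get_effort, get_tcp_pos, get_ee_rot, get_ft_force, get_ft_torque, get_grip_width gives the robot as it stands. Calls block until the motion is done:
- move_pose(position, orientation): joint-space move of the TCP to a pose.
- movel(position, frame=None, v=0.15, until_force=None): straight line of the TCP; frame=None keeps the orientation; v is the mean speed in m/s. With until_force (N) it stops when the force on the tool has changed by that much, and returns True; else False.
- movej(angles): joint-space move.
- command_gripper(opening): opening from 0.0 (shut) to 1.0 (fully open); the grip force is fixed at half the most; returns when the fingers have stopped.
- wait(seconds).
- inverse_kinematics(position, orientation): joint angles nearest the present ones, or None.
- read_camera(name): name is "side" or "top"; returns the picture (420x560x3 uint8, red, green, blue); there is no depth.
- camera_info(name): a dict with "intrinsics" (3x3 intrinsics, pixels), "T" (4x4, takes a point from camera to world coordinates). Camera axes: x right, y up, looking along -z (the intrinsics and any distortion apply to the point x, -y, -z); pixel columns grow to the right and rows downward; lengths in m; the calibration is good to about 2 mm. A picture is of the moment at which its call begins. camera_info takes no time and is no camera call.
A pose or a line that the arm cannot do raises MotionError and nothing moves.
- job_done(): hands the job in, once; it reports no verdict.
Readings, each from a call of its own:
- get_time(): time.
- get_joint_pos(): joint angles.
- get_qvel(): joint speeds.
- get_effort(): joint torques, N m.
- get_tcp_pos(): TCP position.
- get_ee_rot(): TCP orientation.
- get_ft_force(): force on the tool from outside, world axes, zero at the start.
- get_ft_torque(): the same for the moment, N m.
- get_grip_width(): opening from 0.0 (shut) to 1.0 (fully open).
Only numpy, scipy, OpenCV 4.12 (cv2) and the standard library are available. Lean on these libraries where they do the work, as an engineer would, in place of code of your own. Each camera call takes 0.05 s, during which the arm holds its last target. There are 200 camera calls.

TASK

Proof-load the little tea bowl that sits on the test stand: turn only the black outer ring until the foot rests lightly on the bowl and the dial needle stands in the yellow band, without disturbing the inner knob. Then leave the ring as it is and turn only the silver inner knob until the needle stands in the green band, and let go; the needle must never reach the red band. Work the stand only by its two knobs and leave everything else alone.

Things in the scene. Friction and masses are not known exactly. Their poses are not given: they have to be found in the camera images.
- stand: Manual force test stand, fixed to the table: grey base 180 x 150 x 24 mm, square aluminium column, dial force gauge. Origin on the table under the common upright axis of both knobs; z up, x to its front, where the dial looks (away from the robot). From the origin: column 44 x 44 mm and top plate 56 x 56 mm up to 225 mm, then a neck 32 mm across up to 251 mm. All of it stays below 295 mm.
- coarse (a joint): Outer ring, coarse feed: black knurled disc 62 mm across, 16 mm thick, from 251 to 267 mm above the table, friction 0.09 N m. Angle in rad, growing clockwise seen from above, zero arbitrary; clockwise lowers the gauge 16 mm a turn (2.5 mm per rad). The foot starts 1.5 to 6.5 mm above the bowl. It stays where it is left.
- fine (a joint): Inner knob, fine feed: silver knurled cylinder 28 mm across, 26 mm tall, on the same axis just above the ring, from 268 to 294 mm above the table, friction 0.035 N m. Angle in rad, 0 at the start (white mark to the stand's front), growing clockwise seen from above; clockwise lowers the gauge 4 mm a turn (0.64 mm per rad). It stays where it is left; a finger that rubs on the ring's top turns the ring too.
- needle (a joint): Needle of the 84 mm dial. Angle in rad from its zero, clockwise as one faces the dial, 0.2945 rad per newton of load on the bowl: yellow band 1 to 5 N (0.29 to 1.47 rad), green band 7 to 9 N (2.06 to 2.65 rad, straight up is 8 N), red band from 12 N (3.53 rad). The foot sits on a spring of 5 N per mm, so once it touches, the ring adds about 11 N per rad and the knob 2.8 N per rad.
- anvil (a point): Centre of the top of the round steel anvil, 40 mm above the table and 80 mm in front of the knobs' axis; the bowl stands on it, under the gauge's foot.
- knob_mark (a point): Outer end of the white mark on the inner knob's top, 12 mm from the axis, 294 mm above the table.
- gauge: Dial force gauge with its blue block, stem and foot, on the column's carriage. Origin on the knobs' axis at the height of the dial's centre, z up, x to the dial's front; dial 84 mm across, face 95 mm in front of the axis. The ring's turning alone changes its height below the ring; the inner knob shifts ring and gauge together. Not to be touched by the robot.
- bowl: The tea bowl under test, upside down on the anvil: white with a yellow belt, 36 mm across, 20 mm high, 25 g. Origin at the centre of its underside (the rim), z up. Not to be touched by the robot.
- bowl_a: Bystander: tea bowl like the one under test, the right way up on the table beside the stand; origin under its centre.
- bowl_b: Bystander: tea bowl, the right way up on the table beside the stand; origin under its centre.
- bowl_c: Bystander: tea bowl, upside down on the table on the other side of the stand; origin under its centre.
- weight: Bystander: brass check weight, 32 mm across, 52 mm high, on the table beside the stand; origin under its centre.
- ring_top (a point): Centre of the ring's upper face, on the knobs' axis, 267 mm above the table at the start (ring and gauge sink together with the inner knob, 0.64 mm per rad); its z is up.

How it is judged:
On the way:
1. with the inner knob still as it was, the ring has brought the needle into the yellow band (value of joint needle between 0.28 and 1.52 rad and distance of knob_mark from where it was at the start of the episode below 0.003 m), for 0.3 s.
At the end, for the whole second after the job is handed in: Needle at rest in the green (7 to 9 N, 0.1 N grace); the ring still where it gave the light load (gauge origin 120.6 to 122.2 mm below the ring's top face), the inner knob having given the rest (its mark over 6 mm from the start); bowl upright on the anvil, within 5 mm of its centre (value of joint needle between 2.02 and 2.69 rad and z of gauge in the frame of ring_top between -0.1222 and -0.1206 m and distance of knob_mark from where it was at the start of the episode above 0.006 m and horizontal distance between bowl and anvil below 0.005 m and angle between bowl's own z axis and vertical below 0.1 rad); the robot touches nothing.
It fails at once if the needle reached the red band (over 12 N) (value of joint needle above 3.53 rad).
It fails at once if the inner knob was turned (over 4 mm at its mark) while the foot was not yet on the bowl (value of joint needle below 0.15 rad and distance of knob_mark from where it was at the start of the episode above 0.004 m).
It fails at once if the robot touched the gauge or the bowl (contact force between any of the fingers, the arm and gauge above 0.5 N or contact force between any of the fingers, the arm and bowl above 0.5 N).
It fails at once if a bowl beside the stand or the check weight was moved over 15 mm (distance of any of bowl_a, bowl_b, bowl_c, weight from where it was at the start of the episode above 0.015 m).
It also fails if it takes over 67 s, if anything falls off the work surface, if the arm or the gripper's body presses on something with over 40 N, if the wrist force passes 120 N, or if a joint passes its speed limit or range.

## Working session

There is one attempt and no reset: what is moved stays moved. The work goes in short steps, each a Python script; the robot and the scene stay as the last script left them, time stands still between calls to the robot, and variables do not carry over. Pictures are saved under pics/ and viewed, about 8 in all and at most 12, crops included, and the job is handed in when it is done.

```bash
mkdir -p pics; ls; python3 - <<'E'
from station import *
import cv2,numpy as np
for n in("side","top"):
    im=read_camera(n); cv2.imwrite(f"pics/{n}0.png",im[:,:,::-1])
    i=camera_info(n); print(n,np.round(i["intrinsics"],1).tolist(),np.round(i["T"],4).tolist(),[k for k in i])
print(get_time(),get_ee_rot(),get_grip_width())
E
```

```text
pics
side [[499.7, 0.0, 279.6], [0.0, 499.7, 211.1], [0.0, 0.0, 1.0]] [[0.9785, 0.1264, -0.163, 0.4123], [-0.2063, 0.5885, -0.7817, -0.7979], [-0.0029, 0.7986, 0.6019, 0.8253], [0.0, 0.0, 0.0, 1.0]] ['intrinsics', 'T']
top [[518.5, 0.0, 275.4], [0.0, 518.5, 206.0], [0.0, 0.0, 1.0]] [[0.0031, 0.983, -0.1836, 0.4294], [-0.9999, 0.0008, -0.013, 0.0115], [-0.0126, 0.1836, 0.9829, 1.0957], [0.0, 0.0, 0.0, 1.0]] ['intrinsics', 'T']
0.1 [ 3.81150518e-04  8.20227254e-01  5.72037393e-01 -5.72806094e-04] 1.0003787205892811
```

View pics/side0.png

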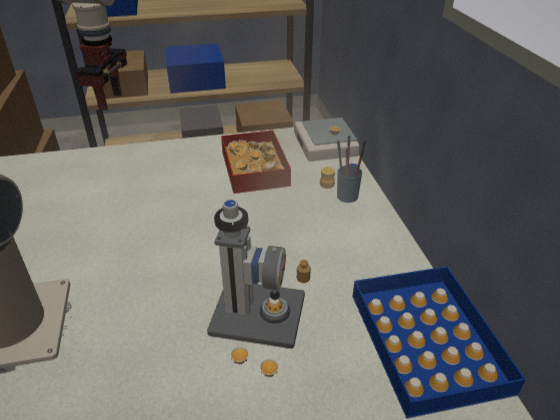

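View pics/top0.png

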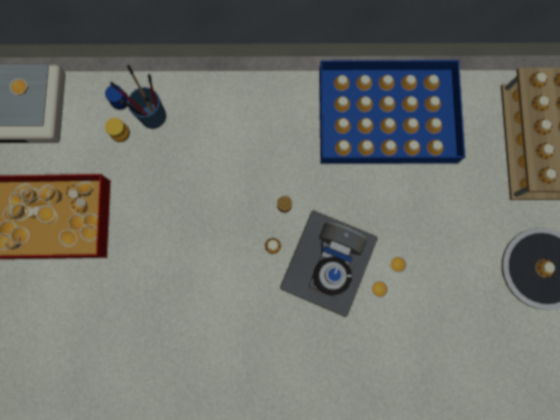

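```bash
cat > h.py <<'E'
from station import *
import cv2,numpy as np
from scipy.spatial.transform import Rotation as R
def ray(n,u,v,z):
    i=camera_info(n);K=i["intrinsics"];T=np.array(i["T"])
    d=T[:3,:3]@np.array([(u-K[0][2])/K[0][0],-(v-K[1][2])/K[1][1],-1]);o=T[:3,3]
    return o+d*(z-o[2])/d[2]
def proj(n,p):
    i=camera_info(n);K=np.array(i["intrinsics"]);T=np.array(i["T"])
    c=T[:3,:3].T@(np.array(p)-T[:3,3]);c=K@np.array([c[0],-c[1],-c[2]]);return c[:2]/c[2]
def crop(n,u,v,w,h,s):
    im=read_camera(n)[v:v+h,u:u+w,::-1]
    return cv2.resize(im,None,fx=s,fy=s,interpolation=cv2.INTER_CUBIC)
E
python3 - <<'E'
from h import *
a=crop("top",290,205,100,110,5)
b=crop("side",205,190,50,55,5);c=crop("side",245,235,50,55,5)
cv2.imwrite("pics/z0.png",np.hstack([a,np.vstack([b,c])]))
print(ray("top",334,274,.294),ray("side",230,205,.294))
E
```

```text
[ 0.47303865 -0.0682104   0.294     ] [ 0.47293439 -0.0711775   0.294     ]
```

View pics/z0.png

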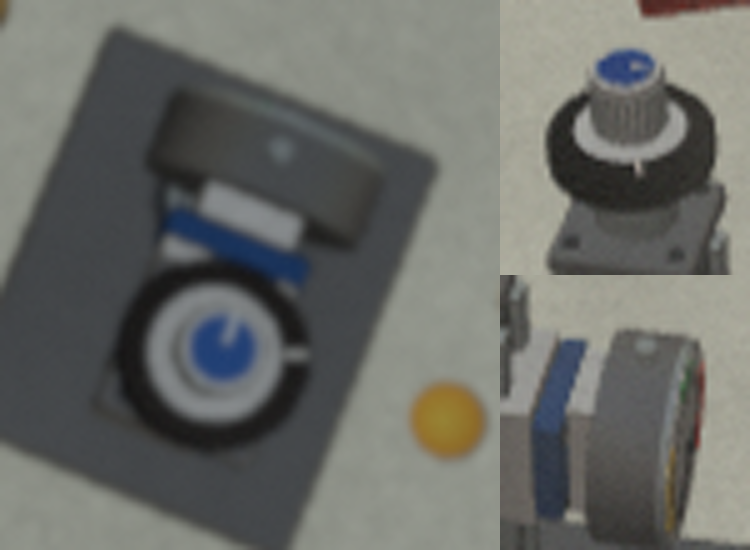

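```bash
cat >> h.py <<'E'
AX=np.array([0.473,-0.0697])
def q(yaw): # tool down, rotated clockwise (from above) by yaw
    r=R.from_euler('z',-yaw)*R.from_quat([1,0,0,0]); x=r.as_quat(); return np.r_[x[3],x[:3]]
def dial(zc,yaw,dx=0,dy=0,im=None):
    im=read_camera("side") if im is None else im
    g=np.linspace(-.048,.048,200)
    c=np.array([AX[0]+.095*np.cos(yaw),AX[1]+.095*np.sin(yaw),zc])
    e=np.array([-np.sin(yaw),np.cos(yaw),0])
    P=lambda a,b: proj("side",c+e*a+np.array([0,0,b]))+[dx,dy]
    src=np.float32([P(-.048,.048),P(.048,.048),P(.048,-.048),P(-.048,-.048)])
    H=cv2.getPerspectiveTransform(src,np.float32([[0,0],[300,0],[300,300],[0,300]]))
    big=cv2.warpPerspective(im[:,:,::-1],H,(300,300),flags=cv2.INTER_CUBIC)
    return big,src
E
python3 - <<'E'
from h import *
a=ray("top",312,211,.024);b=ray("top",377,237,.024);print(a,b)
d=b-a; yaw=np.arctan2(d[0],-d[1]);print("yaw",yaw)
for t in np.arange(-4,4,.5):
    j=inverse_kinematics([*AX,.35],q(t)); print(round(t,2),None if j is None else np.round(j,3))
outs=[]
im=read_camera("side")
for dx in(-3,0,3):
    o,s=dial(.149,yaw,dx,0,im);outs.append(o)
print(s)
raw=cv2.resize(im[235:290,262:292,::-1],None,fx=10,fy=5.45,interpolation=cv2.INTER_CUBIC)
r=np.zeros((300,300,3),np.uint8);r[:raw.shape[0],:300]=raw[:300]
cv2.imwrite("pics/d0.png",np.vstack([np.hstack([outs[0],outs[1]]),np.hstack([outs[2],r])]))
E
```

```text
[ 0.61883888 -0.0512755   0.024     ] [ 0.56418716 -0.18547242  0.024     ]
yaw -0.3867408163521082
-4.0 [-0.171  0.065  1.8   -0.     1.277  2.112]
-3.5 None
-3.0 None
-2.5 None
-2.0 [-0.171  0.065  1.8   -0.     1.277 -2.171]
-1.5 [-0.171  0.065  1.8   -0.     1.277 -1.671]
-1.0 [-0.171  0.065  1.8   -0.     1.277 -1.171]
-0.5 [-0.171  0.065  1.8   -0.     1.277 -0.671]
0.0 [-0.171  0.065  1.8   -0.     1.277 -0.171]
0.5 [-0.171  0.065  1.8   -0.     1.277  0.329]
1.0 [-0.171  0.065  1.8   -0.     1.277  0.829]
1.5 [-0.171  0.065  1.8   -0.     1.277  1.329]
2.0 [-0.171  0.065  1.8   -0.     1.277  1.829]
2.5 [-0.171  0.065  1.8   -0.     1.277  2.329]
3.0 None
3.5 None
[[280.3208  268.48743]
 [289.1972  235.10602]
 [288.96277 270.63965]
 [280.60022 304.79993]]
```

View pics/d0.png

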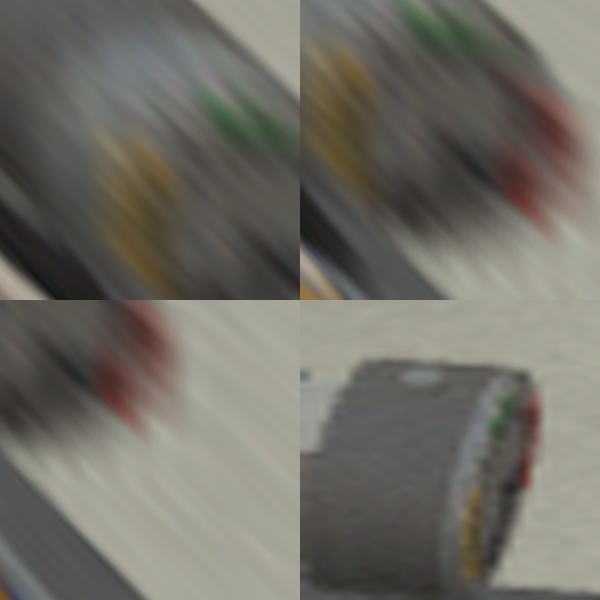

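```bash
python3 - <<'E'
from h import *
p=get_tcp_pos(); movel([p[0],p[1],.36],v=.25)
move_pose([*AX,.36],q(-2.2)); print(get_time(),get_tcp_pos())
a=crop("side",190,130,120,170,3.5)
movel([*AX,.250],v=.12); print(get_ft_force(),get_time())
command_gripper(0.0)
print(get_time(),get_grip_width(),get_ft_force(),get_ft_torque(),get_tcp_pos(),get_joint_pos())
im=read_camera("side");np.save("base.npy",im)
b=cv2.resize(im[130:300,190:310,::-1],None,fx=3.5,fy=3.5)
cv2.imwrite("pics/g0.png",b)
E
```

```text
3.5 [ 0.47313202 -0.06926332  0.35990924]
[-0.26831406  0.13884262 -0.60146299] 4.6167
5.15 0.70035728805368 [-2.08534705  2.91408107  4.35471799] [ 0.7324375   0.47708211 -0.05997643] [ 0.472748   -0.06927848  0.25021236] [-1.70916577e-01  1.69550577e-01  1.91961499e+00  8.86841625e-04
  1.05298772e+00 -2.37116510e+00]
```

View pics/g0.png

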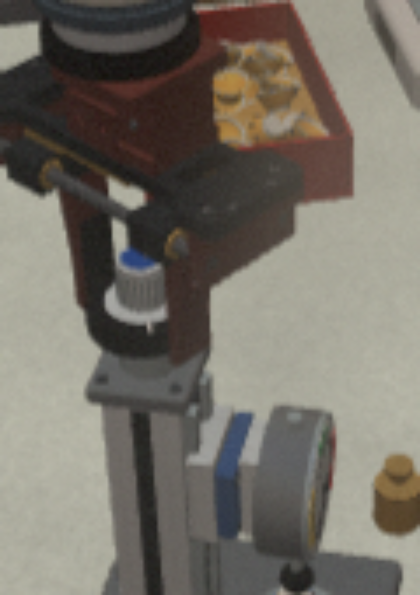

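```bash
cat >> h.py <<'E'
YAW=-.387; J0=-2.37116510
def turn(d):
    j=np.array(get_joint_pos()); j[5]+=d; movej(j)
def prof(big,base):
    d=cv2.GaussianBlur(big.astype(np.float32).sum(2)-base.astype(np.float32).sum(2),(0,0),4)
    A=np.arange(-160,120,10); r=np.arange(25,85)
    return A,np.array([cv2.remap(d,np.float32(150+r*np.sin(np.radians(a)))[None],np.float32(150-r*np.cos(np.radians(a)))[None],1).mean() for a in A])
E
cat > step.py <<'E'
import sys
from h import *
z0=.149
base,_=dial(z0,YAW,im=np.load("base.npy"))
steps=[float(s) for s in sys.argv[2:]]; ims=[base]
for s in steps:
    turn(s); wait(.15)
    im=read_camera("side"); a=get_joint_pos()[5]-J0
    b,_=dial(z0-.00255*a,YAW,im=im); ims.append(b)
    np.save(f"im_{a:.2f}.npy",im)
    A,p=prof(b,base); print(round(a,3),get_time(),"tz %.3f fz %.1f"%(get_ft_torque()[2],get_ft_force()[2]),p.round().astype(int).tolist())
print(A.tolist())
ims=[cv2.resize(i,(195,195)) for i in ims[-12:]]
while len(ims)%4: ims.append(np.zeros_like(ims[0]))
cv2.imwrite(sys.argv[1],np.vstack([np.hstack(ims[i:i+4]) for i in range(0,len(ims),4)]))
E
python3 step.py pics/s1.png .25 .25 .1 .1 .1 .1 .1 .1
```

```text
0.25 5.75 tz -0.080 fz 3.3 [0, -1, -1, -2, -4, -6, -6, -5, -6, -15, -13, -4, -7, -4, -1, 0, -2, -3, -3, -4, -3, -2, -1, 1, 3, -1, -2, 5]
0.5 6.3 tz -0.064 fz 2.9 [-5, -5, -5, -6, -7, -6, -5, -7, -8, -12, -20, -11, -7, 5, 4, -2, -4, -5, -8, -8, -5, -3, 0, 2, 0, -5, -6, 3]
0.599 6.75 tz -0.038 fz 2.4 [-6, -6, -6, -6, -6, -7, -6, -9, -10, -13, -19, -8, -10, 5, 4, 0, -7, -6, -7, -6, -3, 0, 3, 5, 3, -3, -3, 4]
0.697 7.2 tz -0.119 fz 3.4 [-1, -3, -4, -5, -7, -9, -8, -9, -10, -14, -20, -7, -12, 4, 4, 2, -3, -4, -6, -7, -7, -6, -5, -3, -3, -8, -7, 1]
0.796 7.65 tz -0.079 fz 2.8 [-1, -3, -4, -4, -5, -6, -6, -7, -7, -9, -16, -7, -10, 6, 5, 3, -2, -3, -5, -5, -4, -2, 0, 2, -1, -8, -10, -2]
0.894 8.1 tz -0.137 fz 2.5 [-3, -6, -7, -7, -6, -6, -4, -4, -7, -11, -11, -9, -8, 7, 10, 8, 1, -1, -2, -2, 0, 2, 4, 6, 2, -6, -7, -6]
0.993 8.55 tz -0.073 fz 1.8 [-1, -5, -6, -5, -3, -3, -4, -6, -5, -5, -4, -7, -12, 4, 7, 4, 1, 0, -1, -2, -2, -2, -3, -5, -7, -9, -6, -3]
1.091 9.0 tz -0.034 fz 3.0 [-5, -6, -6, -5, -4, -4, -5, -6, -8, -13, -7, -4, -2, 3, 4, 2, -1, -2, -1, 0, 0, -1, -2, -2, -2, -3, -3, 2]
[-160, -150, -140, -130, -120, -110, -100, -90, -80, -70, -60, -50, -40, -30, -20, -10, 0, 10, 20, 30, 40, 50, 60, 70, 80, 90, 100, 110]
```

View pics/s1.png

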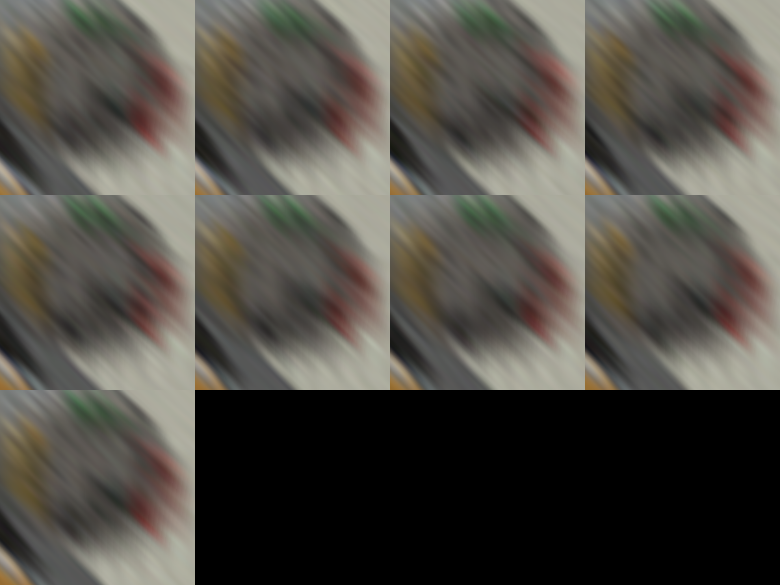

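```bash
cat > step.py <<'E'
import sys
from h import *
z0=.149; GAIN=.00255
def shot(n=4): return np.mean([read_camera("side").astype(np.float32) for _ in range(n)],0)
def rect(im,a): return dial(z0-GAIN*a,YAW,im=im)[0]
ang=lambda: get_joint_pos()[5]-J0
if __name__=="__main__":
    a=ang(); im=shot(); np.save("base2.npy",im); base=rect(im,a); ims=[base]
    for s in sys.argv[2:]:
        turn(float(s)); wait(.1)
        im=shot(); a=ang(); b=rect(im,a); ims.append(b); np.save(f"im_{a:.2f}.npy",im)
        A,p=prof(b,base); print(round(a,3),get_time(),"tz %.3f"%get_ft_torque()[2],p.round().astype(int).tolist())
        if abs(p).max()>22: break
    out=[np.clip(i,0,255).astype(np.uint8) for i in ims]+[np.clip(128+2*(i-base),0,255).astype(np.uint8) for i in ims[1:]]
    ims=[cv2.resize(i,(195,195)) for i in out[:12]]
    while len(ims)%4: ims.append(np.zeros_like(ims[0]))
    cv2.imwrite(sys.argv[1],np.vstack([np.hstack(ims[i:i+4]) for i in range(0,len(ims),4)]))
E
python3 step.py pics/s2.png .12 .12 .12 .12 .12
```

```text
1.21 9.75 tz -0.077 [11, 10, 7, 4, 2, 0, -1, -3, -3, -5, -8, -2, 1, 4, 2, 2, 2, 1, 0, -1, -1, -1, -1, -1, -1, -2, -2, -2]
1.328 10.3 tz -0.060 [31, 27, 16, 1, -12, -18, -16, -11, -8, -6, -8, 5, 4, 5, 1, 1, 2, 3, 1, 1, 2, 3, 4, 4, 6, 5, 9, 13]
```

```bash
cp base2.npy b0.npy; python3 step.py pics/s3.png .13; python3 - <<'E'
from step import *
import glob
o=[]
base=rect(np.load("b0.npy"),1.091)
for a in (1.21,1.33,1.46):
    f=sorted(glob.glob(f"im_{a:.2f}*")+glob.glob("im_1.4*"))[0 if a<1.4 else -1]
    b=rect(np.load(f),a);o+=[b,128+2.5*(b-base)]; print(f,prof(b,base)[1].round().astype(int).tolist())
o=[cv2.resize(np.clip(i,0,255).astype(np.uint8),(260,260)) for i in o]
cv2.imwrite("pics/m1.png",np.vstack([np.hstack(o[0::2]),np.hstack(o[1::2])]))
E
```

```text
1.457 11.05 tz -0.059 [17, 19, 18, 12, 0, -18, -34, -37, -23, -11, -7, 1, 3, 7, 7, 3, 3, 3, 1, -1, -1, 0, 3, 6, 7, 6, 6, 2]
im_1.21.npy [11, 10, 7, 4, 2, 0, -1, -3, -3, -5, -8, -2, 1, 4, 2, 2, 2, 1, 0, -1, -1, -1, -1, -1, -1, -2, -2, -2]
im_1.33.npy [31, 27, 16, 1, -12, -18, -16, -11, -8, -6, -9, 5, 4, 5, 1, 1, 2, 3, 1, 1, 2, 3, 4, 4, 6, 5, 9, 13]
im_1.46.npy [48, 46, 33, 13, -12, -37, -51, -49, -32, -17, -14, 5, 6, 10, 7, 4, 4, 4, 1, 0, 1, 4, 7, 11, 13, 12, 14, 13]
```

View pics/m1.png

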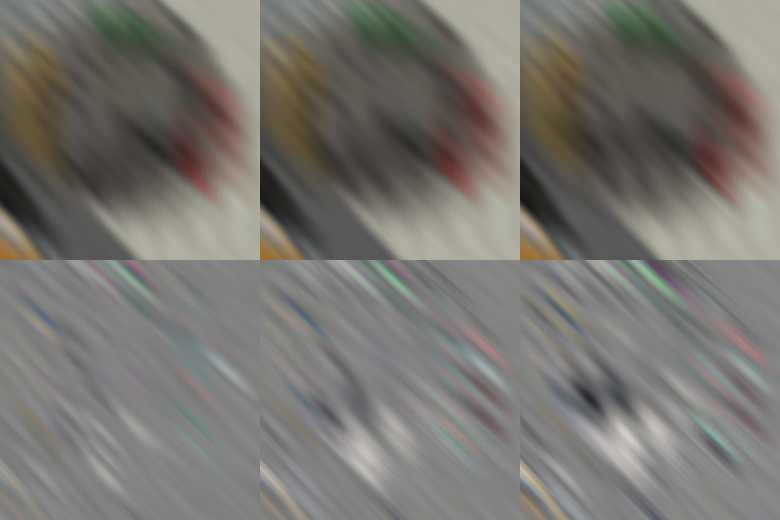

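```bash
cat > knob.py <<'E'
from step import *
K0=-2.2; ZK=.274
def kturn(a): # absolute knob turn from grip
    movej(inverse_kinematics([*AX,ZK-.00064*a],q(K0+a)))
def krect(im,a): return dial(z0-GAIN*1.457-.00064*a,YAW,im=im)[0]
E
python3 - <<'E'
from knob import *
command_gripper(1.0); print(get_time(),get_grip_width())
movel([*AX,.32],v=.15); move_pose([*AX,.32],q(K0)); 
im=shot(); np.save("rel.npy",im); base=rect(np.load("b0.npy"),1.091)
print("released",prof(rect(im,1.457),base)[1].round().astype(int).tolist())
movel([*AX,ZK],v=.12); command_gripper(0.0)
print(get_time(),get_grip_width()*88,get_ft_force(),get_ft_torque(),get_tcp_pos())
bb=krect(np.load("rel.npy"),0)
o=[]
for a in(0,.4,.8,1.2):
    if a: kturn(a); wait(.1)
    im=shot(); np.save(f"k_{a}.npy",im); b=krect(im,a); o+=[b,128+2.5*(b-base)]
    print(a,get_time(),"tz %.3f"%get_ft_torque()[2],prof(b,base)[1].round().astype(int).tolist())
o=[cv2.resize(np.clip(i,0,255).astype(np.uint8),(195,195)) for i in o]
cv2.imwrite("pics/m2.png",np.vstack([np.hstack(o[0::2]),np.hstack(o[1::2]),]))
E
```

```text
11.6583 0.999815469448843
released [37, 33, 19, -2, -25, -41, -43, -34, -19, -9, -10, 4, 3, 8, 7, 3, 3, 2, -1, -2, 0, 2, 5, 8, 9, 6, 7, 8]
15.275 27.578587240673485 [-1.72409076  3.64174196  1.0078275 ] [ 0.69630331  0.41352944 -0.0543074 ] [ 0.47264511 -0.06925162  0.27394698]
0 15.475 tz -0.050 [38, 34, 20, 0, -23, -40, -42, -33, -18, -9, -12, 4, 3, 9, 6, 3, 2, 2, -1, -3, -2, 1, 4, 7, 8, 5, 7, 7]
0.4 16.2417 tz -0.009 [48, 47, 35, 16, -9, -34, -54, -68, -60, -37, -22, 0, -2, 5, 2, -1, -4, -4, -5, -4, -2, 1, 4, 7, 8, 6, 7, 3]
0.8 17.0083 tz 0.015 [56, 57, 49, 35, 17, -1, -16, -38, -65, -81, -52, -8, -2, 4, -1, -3, -5, -5, -6, -5, -2, 2, 6, 10, 12, 13, 19, 22]
1.2 17.775 tz -0.029 [63, 64, 56, 43, 27, 13, 5, 0, -3, -12, -56, -81, -37, -3, -1, 0, -1, -1, -1, -1, 1, 3, 5, 10, 15, 17, 25, 29]
```

View pics/m2.png

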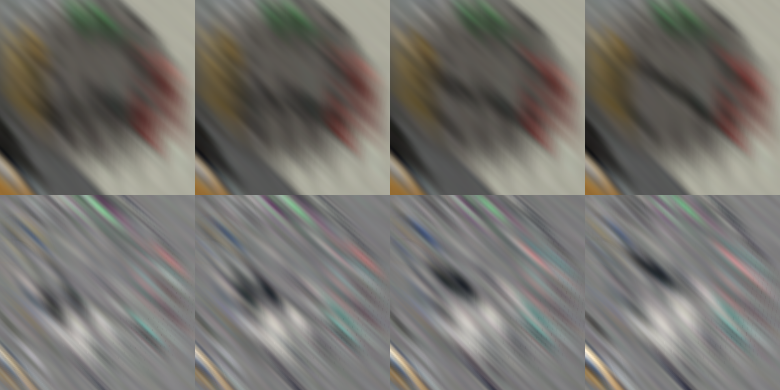

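```bash
python3 - <<'E'
from knob import *
base=rect(np.load("b0.npy"),1.091); o=[]
def show(a):
    im=shot(); np.save(f"k_{a}.npy",im); b=krect(im,a); o.extend([b,128+2.5*(b-base)])
    print(a,get_time(),prof(b,base)[1].round().astype(int).tolist())
for a in(1.6,2.0,2.3):
    kturn(a); wait(.1); show(a)
command_gripper(1.0); movel([*AX,.36],v=.15); wait(.3); show(2.3)
o=[cv2.resize(np.clip(i,0,255).astype(np.uint8),(195,195)) for i in o]
cv2.imwrite("pics/m3.png",np.vstack([np.hstack(o[0::2]),np.hstack(o[1::2]),]))
E
```

```text
1.6 18.5417 [66, 67, 61, 49, 33, 18, 9, 4, 3, 3, -9, 5, -22, -61, -36, -13, -5, 0, 2, 3, 5, 7, 9, 13, 16, 16, 22, 24]
2.0 19.3083 [64, 62, 54, 42, 27, 14, 6, 1, 0, -1, -11, 1, 1, 1, -40, -66, -58, -45, -34, -24, -16, -8, -1, 6, 10, 11, 19, 23]
2.3 20.0 [62, 61, 54, 42, 27, 13, 6, 1, 0, 1, -6, 0, 0, 4, -19, -51, -72, -63, -44, -29, -17, -9, -4, -1, 2, 4, 8, 4]
2.3 22.2667 [61, 60, 53, 41, 26, 11, 2, -2, -3, -2, -8, -2, -2, 2, -22, -52, -72, -64, -46, -31, -20, -13, -8, -5, -2, 0, 4, 2]
```

View pics/m3.png

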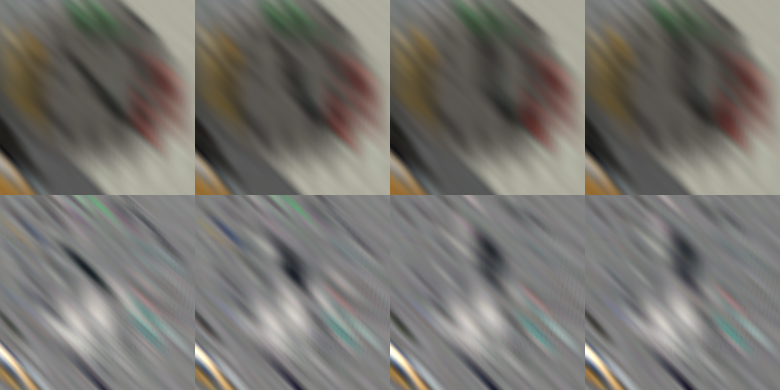

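```bash
python3 -c "
from h import *
print(get_ft_force(),get_time()); job_done()"
```

```text
[ 0.1450199  -0.75123437  0.42916202] 22.2667
the job is handed in; nothing more can be done
```

The job is handed in at 22.3 s of the allowed 67 s. By my reading, the needle stands at about 8 N, straight up in the green band.

- **Ring:** I gripped only the outer ring and turned it 1.46 rad clockwise. The foot touched at about 1.2 rad. The needle then read about 2.5 to 3 N while gripped and about 1.9 N after release, both inside the yellow band.
- **Inner knob:** I gripped only the knob, with the fingertips 7 mm above the ring, and turned it 2.3 rad clockwise. The needle rose steadily from about 1.9 N to about 8 N, at the rate the knob alone should give. It never came near red.
- **Last check:** After I let go and raised the gripper 66 mm clear of the stand, the needle had not moved, and the tool force was below 1 N.

**What is uncertain:** The side camera sees the dial almost edge-on, so the needle readings are good to only about 5°, or 0.3 N. Two things were not measured directly:
- **Gauge height below the ring:** I inferred it from the light-load reading.
- **The bowl's position on the anvil:** I did not look at it again at the end. The steady load suggests it is still in place.

No check failed. The readings before and after releasing the ring differed by up to about 1 N.

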